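Open the spring-lid parts case on the repair bench

TASK

Open the wider of the two red parts cases: press down the release tab at its front so that the lid springs up, then push the lid back until it is fully open and stays open by itself. Just press and push, with nothing picked up; leave the narrower case shut and the loose things on the bench where they are.

Things in the scene. Friction and masses are not known exactly. Their poses are not given: they have to be found in the camera images.
- wide_case: The wider of two red steel parts cases, alike but for width: 140 mm deep (x), 200 mm wide (y), 55 mm high, 62 mm with lid; 3 mm walls; fixed to the bench. Origin: centre of its underside, on the bench. x points from the front (tab side, roughly facing the robot) to the hinge side, z up. Lid hinge axis: along y, 70 mm behind the origin, 56 mm high
- wide_tab (a joint): Wide case's tab, rad. 0 at rest, grows as its pad is pressed down, stop at 0.60. Steel rocker at the middle of the front: flat pad 44 mm wide reaches from 3 to 39 mm in front of its pivot (78 mm in front of the case centre, 40 mm high); an upright plate at the pivot rises to 68 mm and hooks over the lid's edge. Lid is freed at about 0.2 (pad 5 mm down, 3 to 4 N); springs back when let go (7 N at stop)
- wide_tab_pad (a point): Point to press on the wide case's tab: top face of the pad, mid-width, 24 mm in front of the pivot (102 mm in front of the case centre), 43 mm high at rest; moves with the tab
- wide_lid (a joint): Wide case's lid, rad. 0 shut, caught under the tab's nose; grows as it swings up and back; stop at 1.95. Freed, a spring pin inside lifts it within 0.3 s to about 0.42 (front edge 58 mm above the rim), where it rests. Let go between there and upright (1.57) it drops back to 0.42; past upright its weight takes it to the stop, where it stays. Opening it takes 1 to 2 N at the front edge
- wide_lid_edge (a point): Middle of the front edge of the wide case's lid, on its underside; moves with the lid. The lid is a flat red steel panel, 140 mm from hinge axis to this edge, 200 mm wide, 6 mm thick; its underside lies in the plane through the hinge axis
- wide_lid_hinge (a point): Point on the hinge axis of the wide case's lid, mid-width
- narrow_case: The narrower of two red steel parts cases, alike but for width: 140 mm deep (x), 120 mm wide (y), 55 mm high, 62 mm with lid; 3 mm walls; fixed to the bench. Origin: centre of its underside, on the bench. x points from the front (tab side, roughly facing the robot) to the hinge side, z up. Lid hinge axis: along y, 70 mm behind the origin, 56 mm high. To be left shut
- narrow_tab (a joint): Release tab of the narrow case (rad), same as the other: not to be pressed
- narrow_lid (a joint): Lid of the narrow case (rad): 0 shut, 1.95 fully open; stays shut
- bearing: Loose steel bearing ring, 48 mm across, 15 mm high, lying on the bench; origin: centre of underside
- pulley: Loose aluminium belt pulley, 56 mm across, 36 mm high; origin: centre of underside
- socket: Loose steel wrench socket, 24 mm across, 32 mm high, standing beside the front of the wide case, about 95 mm to the side of the tab; origin: centre of underside
- screwdriver: Loose screwdriver lying on the bench, well outside the two cases; origin: centre of underside
- hammer: Loose hammer lying on the bench, well outside the two cases; origin: centre of underside
- wrench: Loose wrench lying behind the cases; origin: centre of underside
- spray_can: Loose spray can, 52 mm across, 150 mm high, standing between the cases; origin: centre of underside

How it is judged (in metres and radians):
On the way, in this order (a step that is already met when the one before it is completed fails the run):
1. the wide case's release tab is pressed down (value of joint wide_tab above 0.1 rad).
2. its lid has sprung up and rests on its spring pin, not yet pushed further (value of joint wide_lid between 0.3 and 0.8 rad), for 0.1 s.
At the end, for the whole second after the job is handed in: The wide case's lid stands open at more than 1.8 rad (its stop is 1.95) by itself, its tab is back at rest (under 0.08 rad), the narrow case is shut (lid under 0.06 rad, tab at rest under 0.08 rad), and every loose thing is within 30 mm of where it started (value of joint wide_lid above 1.8 rad and value of joint each of wide_tab, narrow_tab below 0.08 rad and value of joint narrow_lid below 0.06 rad and distance of each of bearing, pulley, socket, screwdriver, hammer, wrench, spray_can from where it was at the start of the episode below 0.03 m); the robot touches nothing.
It fails at once if the narrow case is unlatched (tab over 0.15 rad) or opened (lid over 0.06 rad) (value of joint narrow_tab above 0.15 rad or value of joint narrow_lid above 0.06 rad).
It fails at once if a loose thing is lifted, carried, knocked over or shoved more than 30 mm (distance of any of bearing, pulley, socket, screwdriver, hammer, wrench, spray_can from where it was at the start of the episode above 0.03 m or angle between spray_can's own z axis and vertical above 0.35 rad).
It also fails if it takes over 48 s, if anything falls off the work surface, if the arm or the gripper's body presses on something with over 40 N, if the wrist force passes 120 N, or if a joint passes its speed limit or range.

ROBOT

A 6-joint arm with a two-finger parallel gripper is mounted at the origin on the work surface. World frame = base frame: x ahead of the robot, y to its left, z up, the work surface at z = 0. Lengths are in mm, angles in rad, forces in N, time in s.
With the tool pointing down it reaches from about 325 to 925 mm from the base axis. Payload 3.1 kg.
Tool frame: the origin (TCP) lies on the centre line of the jaws, within the pads' length; the fingertips stand 25 mm ahead of it and the grasp point (between the pads) lies 6 mm ahead of it; z points along the fingers, y is the line along which they close (so a half turn about z gives the same grasp; the last joint's range is limited). The gripper opens to 85 mm and grips with 20 to 120 N. Pads are 22 mm wide; open, the fingers measure 114 mm over their backs; the gripper's body (76 mm by 85 mm) begins 54 mm behind the grasp point. The pads swing forward as they close: fully open they stand 13 mm farther back than shut.
Start: joints at [-1.305, 0.217, 1.613, -0, 1.311, -0.112], TCP at [230.569, -580.928, 256.3] pointing down, gripper open.
Joint ranges: [-2.75, 2.75], [-0.78, 2.1], [0.31, 2.55], [-1.13, 4.27], [0.13, 2.63], [-2.58, 2.58]. Speed limits (rad/s): [2.79, 2.79, 3.14, 3.14, 3.14, 3.14].

INTERFACE

Orientations are given as a rotation vector (axis times angle).
In Python, from cell import manip gives the robot as it stands.
- The arm moves only by the tool carry_out, never from a script. Its arguments are lists of equal length, an entry for each row: "translation": the shift along the tool's x, y, z normalised to -1 to 1, where 1 is 200 mm, a list of three; "angular": the turn, a rotation vector about the tool's x, y, z normalised to -1 to 1, where 1 is 30 degrees, a list of three; "grip": the gripper's target within -1 to 1 (shut at 1, half-way at 0, fully open at -1). In form: {"translation": [[dx, dy, dz], ...], "angular": [[rx, ry, rz], ...], "grip": [grip, ...]}. A call has 1 to 5 rows; each row is the pose to reach, as a shift and turn from the pose commanded when the call began, along the tool's axes at that moment; what a row does not reach only later rows make up. A row lasts 1/10 s, in which the tool goes at most 50 mm and 8.59 degrees, less where a joint would pass 70% of its speed; a pose out of reach is approached as far as the arm can. A call with a number of a shift or a turn outside -1 to 1 is refused whole. A call with a gripper value outside its range is refused whole. The fingers move at their own pace and stop on an object; "squeeze" is the grip in N (left out, the last holds). Time passes only in rows, so rows that repeat a pose let the fingers close. It gives the time, the measured TCP pose, the force, the opening and the grip force at its end, in the units of the state.
- manip.read_state(): the state, without advancing time (a new reading comes with each control period).
- manip.grab_frame(name): name is "scene" or "top" or "wrist"; returns the picture (480x640x3 uint8, red, green, blue); there is no depth.
- manip.camera_model(name): a dict with "fx", "fy", "cx", "cy" (pixels), "R" (3x3) and "t" (3): a world point X has camera coordinates R X + t; the wrist camera has in their place "hand_eye" (4x4, takes a point from camera to tool coordinates, whose origin is the TCP and whose axes are the flange's). Camera axes: x right, y down, z forward; pixel columns grow to the right and rows downward; lengths in mm; the calibration is good to about 2 mm. A picture is of the moment at which its call begins: read the wrist's pose just before it. camera_model takes no time and is no camera call.
- manip.close_job(): hands the job in; it is judged then, once.
Trained networks look in the newest picture that a camera, given by its name, has taken for a name from the list of things; names that differ only in an ending like _2 or _b are one class to them, and where a whole thing is asked for, a point or a joint stands for the part that bears it (a point fixed in the world has none). Each returns a list of dicts, best first, with "score" (0 to 1); they miss things now and then, are a little off and sometimes report something else, mostly with a low value. They report only what shows in the picture. A call takes as long as a camera call.
- manip.cut_out(camera, name): "region" (480x640 bool, what is visible of it) and "uv" ([column, row] in pixels, amid what is visible of it).
The state is a dict: "time": time; "joint_positions": joint angles; "joint_velocities": joint speeds; "tau": joint torques, N m; "tool_pos": TCP position; "tool_rot": TCP orientation; "ft_force": force on the tool from outside, world axes, zero at the start; "torque": the same for the moment, N m; "gripper_width": opening from 0.0 (shut) to 1.0 (fully open); "grip_force": force on a finger pad.
Only numpy, scipy, OpenCV 4.12 (cv2) and the standard library are available. Lean on these libraries where they do the work, as an engineer would, in place of code of your own. Each camera call takes 0.05 s, during which the arm holds its last target. There are 200 camera calls.

## Working session

There is one attempt and no reset: what is moved stays moved. The work goes in short steps, Python scripts to look and compute and a tool call to move; the robot and the scene stay as the last step left them, time stands still between calls to the robot, and variables do not carry over. Pictures are saved under pics/ and viewed, at most 10 in all, crops included, and the job is handed in when it is done.

Besides the shell and the picture viewer there is one more tool, called after ">>>" by a JSON object that holds its "op" and its "data", one argument or row to a line. carry_out: Moves the arm, as the interface text tells. Its arguments: {"type":"object","properties":{"translation":{"type":"array","items":{"type":"array","items":{"type":"number","minimum":-1,"maximum":1}}},"angular":{"type":"array","items":{"type":"array","items":{"type":"number","minimum":-1,"maximum":1}}},"grip":{"type":"array","items":{"type":"number"}},"squeeze":{"type":"number"}},"required":["translation","angular","grip"]}

```bash
mkdir -p pics
cat > h.py <<'E'
import numpy as np, cv2
from cell import manip
from scipy.spatial.transform import Rotation as Ro
def save(c,n):
    im=np.array(manip.grab_frame(c)); cv2.imwrite(f'pics/{n}.png',im[:,:,::-1]); return im
def ray(c,uv):
    m=manip.camera_model(c); R=np.array(m['R']);t=np.array(m['t'])
    d=R.T@np.array([(uv[0]-m['cx'])/m['fx'],(uv[1]-m['cy'])/m['fy'],1]); return -R.T@t,d
def atz(c,uv,z):
    o,d=ray(c,uv); return o+d*(z-o[2])/d[2]
def proj(c,X):
    m=manip.camera_model(c); p=np.array(m['R'])@X+np.array(m['t']); return p[0]/p[2]*m['fx']+m['cx'],p[1]/p[2]*m['fy']+m['cy']
E
python3 - <<'E'
from h import *
np.set_printoptions(precision=1,suppress=True)
save('scene','s0');save('top','t0')
for n in ['wide_case','wide_tab','wide_lid','narrow_case','narrow_tab','socket','spray_can','bearing','pulley']:
    for r in manip.cut_out('top',n)[:2]:
        reg=np.array(r['region'],np.uint8); z={'wide_lid':62,'wide_tab':43,'narrow_tab':43,'wide_case':62,'narrow_case':62,'spray_can':150}.get(n,15)
        c,s,a=cv2.minAreaRect(cv2.findNonZero(reg)); b=cv2.boxPoints((c,s,a))
        print(n,round(r['score'],2),r['uv'],atz('top',r['uv'],z),'rect',[atz('top',p,z)[:2].round() for p in b])
s=manip.read_state();print(s['time'],s['tool_rot'],s['gripper_width'])
E
```

```text
wide_case 0.84 [240.0, 266.8] [529.5 211.8  62. ] rect [array([607., 322.]), array([605., 102.]), array([409., 101.]), array([410., 315.])]
wide_tab 0.73 [400.5, 248.1] [ 579.6 -211.7   43. ] rect [array([ 516., -141.]), array([ 660., -163.]), array([ 643., -287.]), array([ 499., -263.])]
wide_tab 0.54 [238.5, 307.2] [425.6 216.3  43. ] rect [array([463., 239.]), array([463., 195.]), array([410., 194.]), array([411., 238.])]
wide_lid 0.97 [239.1, 266.5] [530.3 214.1  62. ] rect [array([594., 324.]), array([600., 121.]), array([460., 115.]), array([454., 314.])]
narrow_case 0.61 [399.6, 252.2] [ 565.5 -206.4   62. ] rect [array([ 461., -119.]), array([ 662., -141.]), array([ 647., -283.]), array([ 448., -257.])]
narrow_case 0.22 [237.1, 265.2] [533.8 219.4  62. ] rect [array([594., 321.]), array([599., 121.]), array([459., 116.]), array([454., 313.])]
narrow_tab 0.77 [400.9, 286.5] [ 477.4 -209.5   43. ] rect [array([ 458., -170.]), array([ 519., -177.]), array([ 515., -226.]), array([ 454., -219.])]
socket 0.59 [206.7, 312.7] [413.4 304.8  15. ] rect [array([429., 323.]), array([428., 299.]), array([410., 299.]), array([410., 323.])]
spray_can 0.79 [324.9, 202.7] [678.1 -11.  150. ] rect [array([719.,  11.]), array([719., -39.]), array([639., -38.]), array([639.,  12.])]
spray_can 0.72 [399.3, 248.6] [ 560.  -193.8  150. ] rect [array([ 501., -132.]), array([ 634., -151.]), array([ 620., -265.]), array([ 487., -245.])]
bearing 0.78 [323.5, 310.7] [417.  -6.  15.] rect [array([435.,   9.]), array([435., -37.]), array([390., -36.]), array([390.,   9.])]
pulley 0.59 [328.5, 256.1] [563.8 -20.6  15. ] rect [array([592.,  10.]), array([591., -44.]), array([537., -43.]), array([537.,  11.])]
0.55 [-3.1 -0.6 -0. ] 0.9975416707796133
```

View pics/s0.png

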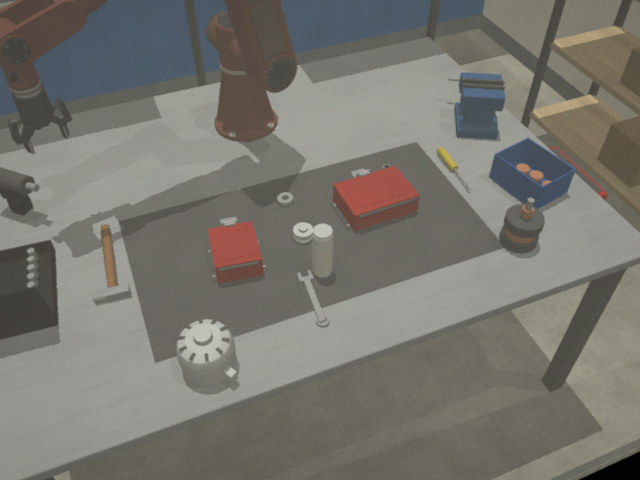

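View pics/t0.png

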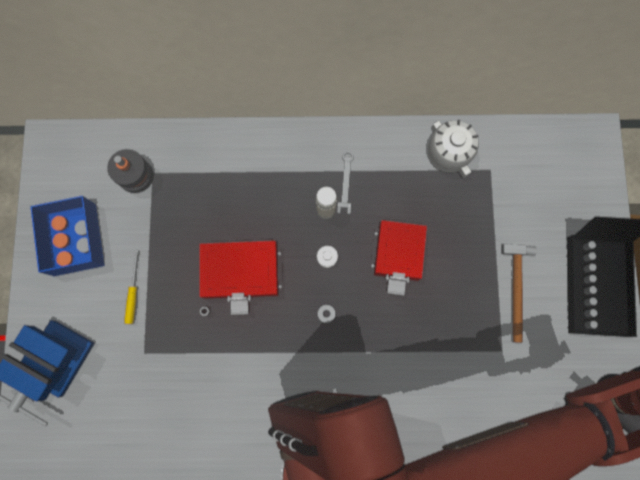

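The top view shows the wide case at about (240,268) with its tab at (238,305). The socket is at (204,311), the can at (326,202), and the narrow case at (400,250). The network labels agree, apart from `wide_tab`'s first hit, which is on the narrow case. In world coordinates, the wide case is centred at about (527,218) with yaw ≈ 0.03.

```bash
cat >> h.py <<'E'
C=np.array([527,218.,0]); YAW=.03
def case2w(p): return C+Ro.from_euler('z',YAW).apply(p)
def Rt(tilt): return Ro.from_euler('z',YAW)*Ro.from_euler('x',np.pi)*Ro.from_euler('y',tilt)
def go(tip,tilt,tipoff=25):
    "tip: fingertip centre in case frame; prints move in tool units"
    s=manip.read_state(); R0=Ro.from_rotvec(s['tool_rot']); R1=Rt(tilt)
    tcp=case2w(np.array(tip,float))-tipoff*R1.as_matrix()[:,2]
    d=R0.inv().apply(tcp-s['tool_pos'])/200; a=(R0.inv()*R1).as_rotvec()/np.radians(30)
    print('tip',tip,'tcp',tcp.round(1),'trans',d.round(3),'ang',a.round(3))
def tip():
    s=manip.read_state(); R0=Ro.from_rotvec(s['tool_rot']); p=s['tool_pos']+25*R0.as_matrix()[:,2]
    rel=(Rt(0).inv()*R0).as_rotvec()
    print('t',s['time'],'tip(case)',Ro.from_euler('z',-YAW).apply(p-C).round(1),'rel',rel.round(3),'F',np.round(s['ft_force'],1),'j',np.round(s['joint_positions'],2),'w',round(s['gripper_width'],2))
E
python3 -c "
from h import *
tip();go([-98,0,130],0);go([-98,0,130],.5)"
```

```text
t 0.55 tip(case) [-320.3 -789.7  231.3] rel [ 0.     0.    -0.348] F [-0.9 -0.6  0.1] j [-1.31  0.22  1.61  0.    1.31 -0.11] w 1.0
tip [-98, 0, 130] tcp [429.  215.1 155. ] trans [ 2.391 -3.333  0.507] ang [-0.    -0.     0.664]
tip [-98, 0, 130] tcp [417.1 214.7 151.9] trans [ 2.334 -3.354  0.522] ang [-0.166  0.945  0.65 ]
```

>>> {"op": "carry_out", "data": {
  "translation": [
    [0.7,-1,0],
    [0.7,-1,0],
    [0.7,-1,0],
    [0.7,-1,0],
    [0.7,-1,0]
  ],
  "angular": [
    [0,0,0],
    [0,0,0],
    [0,0,0],
    [0,0,0],
    [0,0,0]
  ],
  "grip": [1,1,1,1,1],
  "squeeze": 20
}}

```text
time: 1.05
tool_pos: [287.1, -341.2, 256.2]
tool_rot: [-3.086, -0.59, -0.001]
ft_force: [0.9, 1.0, -0.5]
gripper_width: 0.145
grip_force: 0.0
```

>>> {"op": "carry_out", "data": {
  "translation": [
    [0.7,-1,0],
    [0.7,-1,0],
    [0.7,-1,0],
    [0.7,-1,0],
    [0.7,-1,0]
  ],
  "angular": [
    [0,0,0],
    [0,0,0],
    [0,0,0],
    [0,0,0],
    [0,0,0]
  ],
  "grip": [1,1,1,1,1]
}}

```text
time: 1.55
tool_pos: [343.3, -103.8, 256.7]
tool_rot: [3.085, 0.59, 0.003]
ft_force: [1.2, 0.3, 0.5]
gripper_width: 0.002
grip_force: 0.0
```

>>> {"op": "carry_out", "data": {
  "translation": [
    [0.7,-1,0],
    [0.7,-1,0],
    [0.7,-1,0],
    [0.7,-1,0],
    [0.7,-1,0]
  ],
  "angular": [
    [0,0,0],
    [0,0,0],
    [0,0,0.2],
    [0,0,0.4],
    [0,0,0.66]
  ],
  "grip": [1,1,1,1,1]
}}

```text
time: 2.05
tool_pos: [397.6, 122.3, 257.0]
tool_rot: [-3.14, -0.085, -0.003]
ft_force: [1.1, -0.6, 0.1]
gripper_width: -0.0
grip_force: 0.0
```

```bash
python3 -c "
from h import *
tip();go([-98,0,130],0);go([-98,0,130],.5)"
```

```text
t 2.05 tip(case) [-132.2  -91.8  232. ] rel [ 0.     0.002 -0.024] F [ 1.1 -0.6  0.1] j [ 0.13 -0.26  2.08 -0.    1.32  1.65] w -0.0
tip [-98, 0, 130] tcp [429.  215.1 155. ] trans [ 0.181 -0.455  0.51 ] ang [-0.    -0.003  0.046]
tip [-98, 0, 130] tcp [417.1 214.7 151.9] trans [ 0.121 -0.456  0.525] ang [-0.012  0.952  0.045]
```

>>> {"op": "carry_out", "data": {
  "translation": [
    [0.12,-0.46,0.2],
    [0.12,-0.46,0.4],
    [0.12,-0.46,0.52],
    [0.12,-0.46,0.52],
    [0.12,-0.46,0.52]
  ],
  "angular": [
    [0,0.2,0.04],
    [0,0.5,0.04],
    [0,0.75,0.04],
    [0,0.95,0.04],
    [0,0.95,0.04]
  ],
  "grip": [1,1,1,1,1]
}}

```text
time: 2.55
tool_pos: [409.7, 211.9, 146.4]
tool_rot: [-3.039, -0.062, -0.754]
ft_force: [-0.4, -0.5, 0.3]
gripper_width: 0.001
grip_force: 0.0
```

Run:
```python
from h import *
tip()
im=save('top','t1'); cv2.imwrite('pics/t1c.png',cv2.resize(im[220:340,170:330,::-1],None,fx=5,fy=5,interpolation=cv2.INTER_CUBIC))
save('wrist','w1')
print([ (p,np.round(proj('top',case2w(np.array(p))),1)) for p in [[-117,0,43.],[-117,22,43],[-117,-22,43]]])
go([-98,0,65],.5)
```

```text
t 2.55 tip(case) [-105.7   -2.4  124.3] rel [ 0.003  0.487 -0.01 ] F [-0.4 -0.5  0.3] j [ 0.43 -0.23  2.35 -0.33  0.59  2.2 ] w 0.0
[([-117, 0, 43.0], array([239.1, 313.2])), ([-117, 22, 43], array([230.7, 313.5])), ([-117, -22, 43], array([247.5, 312.9]))]
tip [-98, 0, 65] tcp [417.1 214.7  86.9] trans [-0.153 -0.005  0.293] ang [-0.016  0.007  0.009]
```

View pics/w1.png

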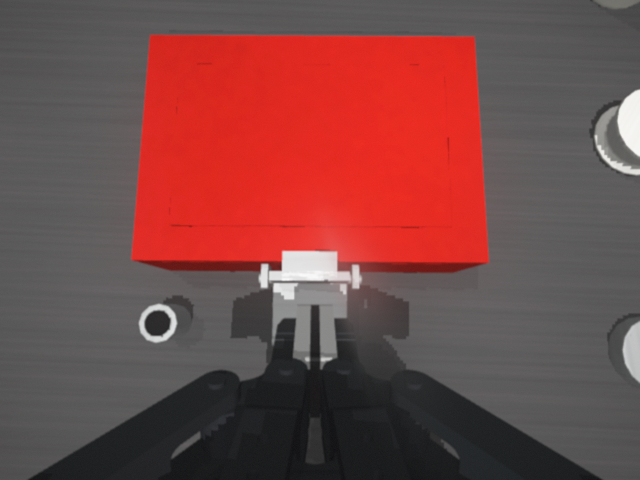

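View pics/t1c.png

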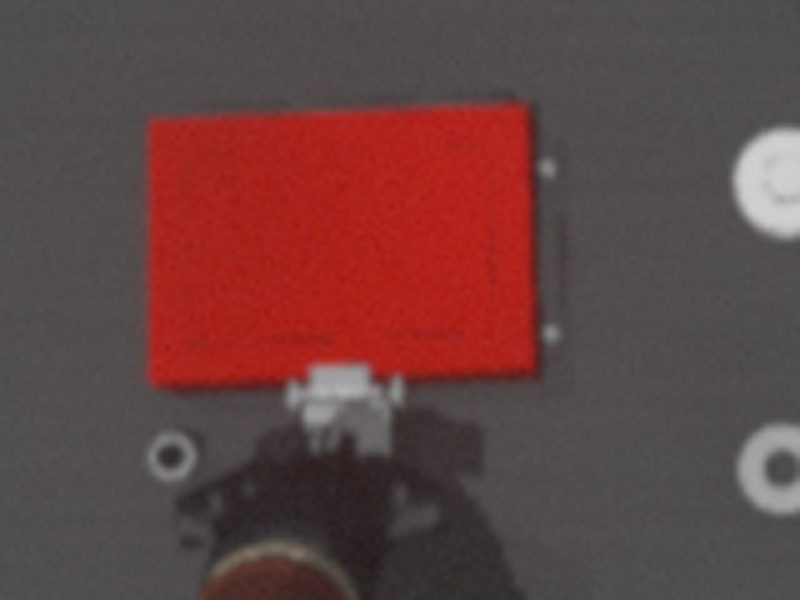

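The wrist view shows the fingertips at (315,330), directly above the tab pad, whose centre column is about 315. They are well aligned, so I'm descending.

>>> {"op": "carry_out", "data": {
  "translation": [
    [-0.07,0,0.15],
    [-0.15,0,0.29],
    [-0.15,0,0.29],
    [-0.15,0,0.29]
  ],
  "angular": [
    [0,0,0],
    [0,0,0],
    [0,0,0],
    [0,0,0]
  ],
  "grip": [1,1,1,1]
}}

```text
time: 3.05
tool_pos: [419.9, 213.6, 89.1]
tool_rot: [-3.03, -0.052, -0.772]
ft_force: [1.7, 0.1, -0.1]
gripper_width: -0.002
grip_force: 0.0
```

```bash
python3 -c "
from h import *
tip();go([-98,0,44],.5);go([-98,0,36],.5)"
```

```text
t 3.05 tip(case) [-95.2  -0.9  67.1] rel [ 0.007  0.499 -0.004] F [ 1.7  0.1 -0.1] j [ 0.43 -0.07  2.36 -0.45  0.42  2.34] w -0.0
tip [-98, 0, 44] tcp [417.1 214.7  65.9] trans [-0.068 -0.005  0.095] ang [-0.015  0.002  0.004]
tip [-98, 0, 36] tcp [417.1 214.7  57.9] trans [-0.087 -0.005  0.13 ] ang [-0.015  0.002  0.004]
```

>>> {"op": "carry_out", "data": {
  "translation": [
    [-0.05,0,0.06],
    [-0.06,0,0.09],
    [-0.08,0,0.115],
    [-0.08,0,0.115]
  ],
  "angular": [
    [0,0,0],
    [0,0,0],
    [0,0,0],
    [0,0,0]
  ],
  "grip": [1,1,1,1]
}}

```text
time: 3.45
tool_pos: [416.4, 214.4, 61.1]
tool_rot: [-3.028, -0.054, -0.775]
ft_force: [2.0, -0.2, 2.7]
gripper_width: -0.001
grip_force: 1.4
```

```bash
python3 -c "
from h import *
tip();go([-98,0,36],.5)
im=save('wrist','w2')
tip()"
```

```text
t 3.45 tip(case) [-98.6  -0.1  39.2] rel [ 0.008  0.501 -0.006] F [ 2.  -0.2  2.7] j [ 0.43 -0.    2.37 -0.55  0.35  2.45] w -0.0
tip [-98, 0, 36] tcp [417.1 214.7  57.9] trans [-0.005 -0.001  0.015] ang [-0.018 -0.003  0.007]
t 3.5 tip(case) [-98.7  -0.1  39.2] rel [ 0.008  0.501 -0.006] F [1.3 0.2 3.7] j [ 0.43 -0.    2.37 -0.55  0.35  2.45] w 0.0
```

View pics/w2.png

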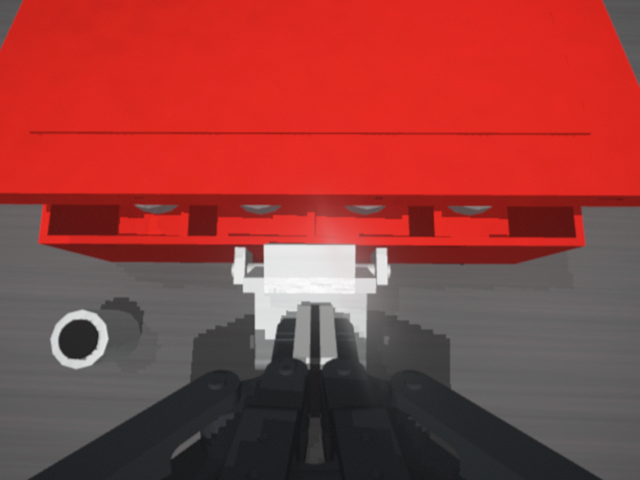

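The lid has sprung up: its front edge is at row ≈ 200 and the interior shows at row ≈ 220. The tab is still held at (310,270), and the socket at (78,338) hasn't moved. Next I back off and bring the fingertip to the lid edge.

```bash
python3 -c "
from h import *
for p in [[-108,0,75],[-70,0,85],[-55,0,93]]: go(p,.5)"
```

```text
tip [-108, 0, 75] tcp [407.1 214.4  96.9] trans [ 0.045 -0.003 -0.179] ang [-0.018 -0.002  0.007]
tip [-70, 0, 85] tcp [445.1 215.5 106.9] trans [ 0.236 -0.002 -0.132] ang [-0.018 -0.002  0.007]
tip [-55, 0, 93] tcp [460.  216.  114.9] trans [ 0.321 -0.002 -0.131] ang [-0.018 -0.002  0.007]
```

>>> {"op": "carry_out", "data": {
  "translation": [
    [0.02,0,-0.1],
    [0.045,0,-0.18],
    [0.045,0,-0.18],
    [0.14,0,-0.16],
    [0.22,0,-0.135]
  ],
  "angular": [
    [0,0,0],
    [0,0,0],
    [0,0,0],
    [0,0,0],
    [0,0,0]
  ],
  "grip": [1,1,1,1,1]
}}

```text
time: 4.0
tool_pos: [440.1, 214.3, 103.8]
tool_rot: [-3.031, -0.055, -0.769]
ft_force: [0.6, 0.7, -0.2]
gripper_width: -0.004
grip_force: 0.0
```

Run:
```python
from h import *
tip()
for th in [.5,.65,.8,.95,1.1,1.25,1.4,1.55,1.7]:
    E=np.array([70-140*np.cos(th),0,56+140*np.sin(th)-23]); print(th,end=' '); go(E,.5)
save('wrist','w3')
```

```text
t 4.0 tip(case) [-75.   -0.9  81.8] rel [ 0.007  0.497 -0.006] F [ 0.6  0.7 -0.2] j [ 0.41 -0.07  2.32 -0.39  0.45  2.26] w -0.0
0.5 tip [-52.86155866   0.         100.1195754 ] tcp [462.2 216.1 122.1] trans [ 0.141 -0.005 -0.027] ang [-0.016  0.005  0.008]
0.65 tip [-41.4517318   0.        117.7260968] tcp [473.6 216.4 139.7] trans [ 0.233 -0.005 -0.078] ang [-0.016  0.005  0.008]
0.8 tip [-27.53893931   0.         133.42985273] tcp [487.5 216.8 155.4] trans [ 0.331 -0.005 -0.113] ang [-0.016  0.005  0.008]
0.95 tip [-11.43563252   0.         146.87817067] tcp [503.6 217.3 168.8] trans [ 0.434 -0.005 -0.134] ang [-0.016  0.005  0.008]
1.1 tip [  6.496543     0.         157.76903041] tcp [521.5 217.8 179.7] trans [ 0.539 -0.004 -0.139] ang [-0.016  0.005  0.008]
1.25 tip [ 25.85486926   0.         165.85784671] tcp [540.9 218.4 187.8] trans [ 0.643 -0.004 -0.129] ang [-0.016  0.005  0.008]
1.4 tip [ 46.20459999   0.         170.9629622 ] tcp [561.2 219.  192.9] trans [ 0.745 -0.003 -0.103] ang [-0.016  0.005  0.008]
1.55 tip [ 67.08872411   0.         172.96972699] tcp [582.1 219.7 194.9] trans [ 0.842 -0.002 -0.062] ang [-0.016  0.005  0.008]
1.7 tip [ 88.0382292    0.         171.83307346] tcp [603.  220.3 193.8] trans [ 0.931 -0.001 -0.007] ang [-0.016  0.005  0.008]
```

View pics/w3.png

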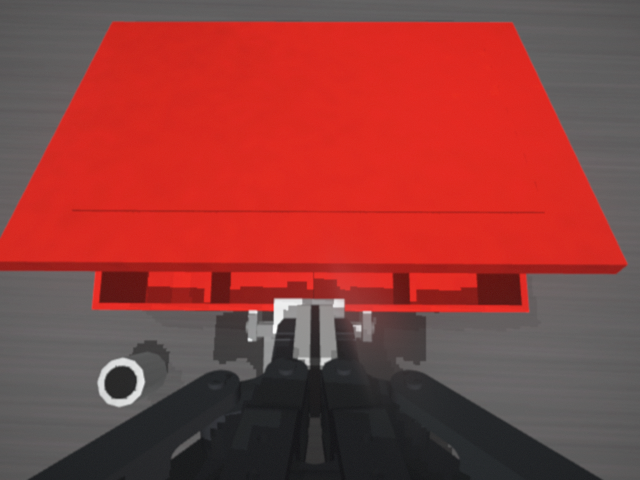

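The lid rests on its pin with its front edge at row ≈ 265. The closed fingertips, at (315,310), are just in front of it and below it. Now I slide under the edge and follow the lid's arc.

>>> {"op": "carry_out", "data": {
  "translation": [
    [0.08,0,0.02],
    [0.14,0,0.015],
    [0.19,0,-0.01],
    [0.235,0,-0.035],
    [0.285,0,-0.055]
  ],
  "angular": [
    [0,0,0],
    [0,0,0],
    [0,0,0],
    [0,0,0],
    [0,0,0]
  ],
  "grip": [1,1,1,1,1]
}}

```text
time: 4.55
tool_pos: [484.9, 215.7, 141.4]
tool_rot: [-3.031, -0.055, -0.769]
ft_force: [-0.3, 0.3, -0.9]
gripper_width: -0.0
grip_force: 0.5
```

Run:
```python
from h import *
tip()
save('wrist','w4')
for th in [.8,.95,1.1,1.25,1.4,1.55,1.7,1.8]:
    E=np.array([70-140*np.cos(th)+4,0,56+140*np.sin(th)-31]); print(th,end=' '); go(E,.5)
```

```text
t 4.55 tip(case) [-30.2  -0.9 119.4] rel [ 0.007  0.497 -0.006] F [-0.3  0.3 -0.9] j [ 0.37 -0.06  2.22 -0.3   0.53  2.13] w -0.0
0.8 tip [-23.53893931   0.         125.42985273] tcp [491.5 216.9 147.4] trans [ 0.026 -0.002 -0.005] ang [-0.018 -0.004  0.007]
0.95 tip [ -7.43563252   0.         138.87817067] tcp [507.6 217.4 160.8] trans [ 0.129 -0.002 -0.025] ang [-0.018 -0.004  0.007]
1.1 tip [ 10.496543     0.         149.76903041] tcp [525.5 218.  171.7] trans [ 0.234 -0.001 -0.03 ] ang [-0.018 -0.004  0.007]
1.25 tip [ 29.85486926   0.         157.85784671] tcp [544.9 218.5 179.8] trans [ 0.338 -0.001 -0.019] ang [-0.018 -0.004  0.007]
1.4 tip [ 50.20459999   0.         162.9629622 ] tcp [565.2 219.1 184.9] trans [ 0.439 -0.     0.008] ang [-0.018 -0.004  0.007]
1.55 tip [ 71.08872411   0.         164.96972699] tcp [586.1 219.8 186.9] trans [0.536 0.    0.049] ang [-0.018 -0.004  0.007]
1.7 tip [ 92.0382292    0.         163.83307346] tcp [607.  220.4 185.8] trans [0.625 0.001 0.105] ang [-0.018 -0.004  0.007]
1.8 tip [105.80829326   0.         161.33866832] tcp [620.8 220.8 183.3] trans [0.679 0.002 0.149] ang [-0.018 -0.004  0.007]
```

View pics/w4.png

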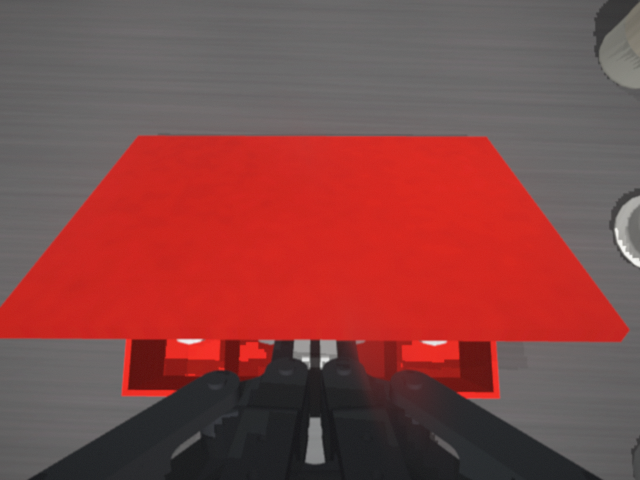

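The fingers are under the lid, whose edge at row ≈ 340 has risen to about 0.75 rad. I'll continue along the arc.

>>> {"op": "carry_out", "data": {
  "translation": [
    [0.13,0,-0.025],
    [0.23,0,-0.03],
    [0.34,0,-0.02],
    [0.44,0,0.01],
    [0.54,0,0.05]
  ],
  "angular": [
    [0,0,0],
    [0,0,0],
    [0,0,0],
    [0,0,0],
    [0,0,0]
  ],
  "grip": [1,1,1,1,1]
}}

```text
time: 5.1
tool_pos: [585.9, 219.6, 185.1]
tool_rot: [-3.029, -0.055, -0.773]
ft_force: [-0.4, -0.2, 0.0]
gripper_width: -0.002
grip_force: 0.2
```

Run:
```python
from h import *
tip()
save('scene','s5')
for p in [[92,0,164],[50,0,200],[-80,0,220]]: go(p,.5)
```

```text
t 5.1 tip(case) [ 70.9   0.  163.2] rel [ 0.008  0.5   -0.006] F [-0.4 -0.2  0. ] j [ 0.3   0.07  1.99 -0.21  0.6   1.98] w -0.0
tip [92, 0, 164] tcp [607.  220.4 185.9] trans [0.074 0.    0.047] ang [-0.018 -0.009  0.006]
tip [50, 0, 200] tcp [565.  219.1 221.9] trans [-0.023 -0.002 -0.212] ang [-0.018 -0.009  0.006]
tip [-80, 0, 220] tcp [435.1 215.2 241.9] trans [-0.543 -0.008 -0.614] ang [-0.018 -0.009  0.006]
```

View pics/s5.png

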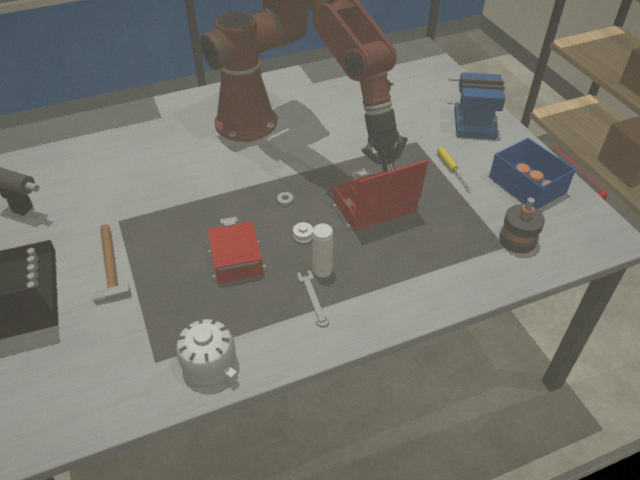

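The scene view shows the lid about upright at (392,190), and the loose things unmoved. I'll push a little further, then withdraw.

>>> {"op": "carry_out", "data": {
  "translation": [
    [0.07,0,0.045],
    [0.12,0,0.07],
    [0.15,0,0.08],
    [0.15,0,0.08],
    [0.15,0,0.08]
  ],
  "angular": [
    [0,0,0],
    [0,0,0],
    [0,0,0],
    [0,0,0],
    [0,0,0]
  ],
  "grip": [1,1,1,1,1]
}}

```text
time: 5.65
tool_pos: [618.1, 220.6, 183.8]
tool_rot: [-3.031, -0.054, -0.769]
ft_force: [-0.4, -0.3, 0.0]
gripper_width: 0.0
grip_force: 0.0
```

Run:
```python
from h import *
tip()
for p in [[60,0,180],[-80,0,220]]: go(p,.5)
```

```text
t 5.65 tip(case) [103.1   0.  161.8] rel [ 0.007  0.497 -0.006] F [-0.4 -0.3  0. ] j [ 0.28  0.14  1.92 -0.2   0.61  1.95] w 0.0
tip [60, 0, 180] tcp [575.  219.4 201.9] trans [-0.146 -0.003 -0.183] ang [-0.015  0.006  0.008]
tip [-80, 0, 220] tcp [435.1 215.2 241.9] trans [-0.666 -0.009 -0.692] ang [-0.015  0.006  0.008]
```

>>> {"op": "carry_out", "data": {
  "translation": [
    [-0.14,0,-0.18],
    [-0.3,0,-0.32],
    [-0.45,0,-0.46],
    [-0.66,0,-0.69],
    [-0.66,0,-0.69]
  ],
  "angular": [
    [0,0,0],
    [0,0,0],
    [0,0,0],
    [0,0,0],
    [0,0,0]
  ],
  "grip": [1,1,1,1,1]
}}

```text
time: 6.15
tool_pos: [433.0, 213.4, 242.4]
tool_rot: [-3.03, -0.056, -0.77]
ft_force: [0.6, 0.4, -0.5]
gripper_width: 0.005
grip_force: 0.0
```

>>> {"op": "carry_out", "data": {
  "translation": [
    [0,0,0],
    [0,0,0],
    [0,0,0],
    [0,0,0],
    [0,0,0]
  ],
  "angular": [
    [0,0,0],
    [0,0,0],
    [0,0,0],
    [0,0,0],
    [0,0,0]
  ],
  "grip": [1,1,1,1,1]
}}

```text
time: 6.65
tool_pos: [437.2, 213.3, 241.5]
tool_rot: [-3.032, -0.053, -0.768]
ft_force: [0.2, 0.0, -0.6]
gripper_width: 0.0
grip_force: 0.0
```

Run:
```python
from h import *
tip()
save('scene','s6')
```

```text
t 6.65 tip(case) [-78.   -1.9 219.5] rel [ 0.006  0.496 -0.005] F [ 0.2  0.  -0.6] j [ 0.41 -0.33  2.23 -0.24  0.79  2.07] w 0.0
```

View pics/s6.png

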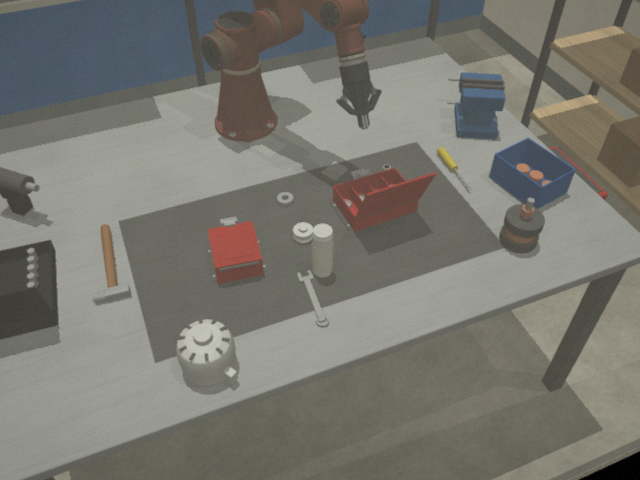

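The wide lid (edge at (432,175)) leans back past upright and stays open. The gripper is clear of everything at (363,110), the narrow case is shut, and the loose things are where they started.

```bash
python3 -c "
from cell import manip
print(manip.close_job())"
```

```text
the job is handed in; nothing more can be done
None
```

I opened the wide case: the tab was pressed, the lid sprang up and I pushed it back past upright, where it stays open by itself. In the last picture the narrow case is shut and the loose things are where they started. The job was handed in at about 6.7 s, and no verdict came back.

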